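# Rock a plug-in relay out of its board socket

### The job

The relay on the green board in the holder has to come out: swing its wire bail right over off the relay, then grip the relay and work it out of its tight socket by rocking it gently side to side, towards one clamp of the holder and then the other, a few degrees each way, while easing it up. Do not pull it straight, which bows the board and cracks its solder joints, nor lean it so far that its blades bend, and leave everything else on the bench where it is. Finish while holding it still and upright over its socket, blades just clear, within about two centimetres; do not put it down or let go.

Things in the scene. Friction and masses are not known exactly. Their poses are not given: they have to be found in the camera images.
- relay: The plug-in relay to pull: black base, clear cover, 36 mm (x) x 38 mm (y) x 50 mm tall, about 85 g, upright in the socket amid the green board. Origin: centre of its underside, on the socket's top when fully home; z up, x and y along the socket's. Flat sides 3 to 43 mm above the origin, narrower above (26 x 34 mm). It stands on a rib 16 mm wide in y, so leaning pivots 8 mm off centre.
- blade_tips (a point): Middle of the tips of the relay's brass blades, 12 mm below its origin. Two rows of blades, at the relay's y = +14 and -14 mm; sprung contacts 2 to 9 mm below the socket's top pinch each row, which drags with 10 to 15 N while sliding. Pulled straight up both rows drag the board up; rocked about x, one row slides up and the other down, and the drags cancel. Over 12 degrees bends blades.
- socket (a point): Centre of the top of the black relay socket (44 x 47 mm, 17 mm tall) on the green board; moves with the board; 79 mm above the table when the board is flat. z up; y along the board from clamp to clamp; x across it, towards the side the bail falls. Parts within 60 mm stand lower than the socket; those beyond 65 mm along y rise up to 26 mm above the board (9 mm above this point).
- board (a joint): How far the middle of the springy green board (120 x 218 mm, gripped only at its two ends) is bowed up from flat, in m, up positive; each 4 N bows it 1 mm. More than 4 mm upward cracks its solder joints.
- bail (a joint): Angle (rad) of the wire retaining bail: 0 = upright over the relay (starts 0 to 0.12), grows as it swings to the socket's +x side, 1.5 = lying flat, fully off. Hinge axis along the socket's y, 8 mm below the socket's top. Swings with almost no force; past about 0.4 it falls open by itself.
- bail_tab (a point): Middle of the upper edge of the bail's thumb tab, a steel plate 16 mm wide (y), 14 mm tall, 2.5 mm thick, standing on the middle of the crossbar; 77 mm from the hinge. The crossbar (3 mm wire, 51 mm long, arms at y = +-25.5 mm) is 63 mm from the hinge, 3.5 mm above the relay's top.
- holder: Heavy board holder that carries the board: foot rail and two aluminium end clamps, 262 mm along its y, 140 mm along x, 70 mm high, fixed to the bench. Origin on the table under the middle of the socket; axes as the socket's.
- clamp (a point): Top of the +y end clamp of the holder, 112 mm along y from the middle of the socket, 70 mm above the table.
- screwdriver: Bystander: red-handled screwdriver lying left of the holder. Origin on its underside.
- brush: Bystander: cleaning brush lying on the right. Origin on its underside.
- solder_reel: Bystander: grey solder reel, 56 mm across, 42 mm tall, standing on the left. Origin on its underside.
- cleaner: Bystander: white bottle with a red cap, 48 mm across, 130 mm tall, on the right. Origin on its underside.
- multimeter: Bystander: yellow and black hand multimeter lying on the right, 90 x 185 x 50 mm. Origin on its underside.
- red_module: Bystander: small red circuit board lying beyond the holder, 55 x 80 mm. Origin on its underside.
- spare_relay: Bystander: new relay of the same kind, lying on its side beyond the holder; not the one to pull. Origin on its underside.
Things that resemble listed ones, but are neither listed nor needed, are in the scene too. What is shaped like the relay but brown or purple is not meant.

How it is judged (in metres and radians):
On the way, in this order (a step that is already met when the one before it is completed fails the run):
1. the bail is swung off the relay (past 1.2 rad) (value of joint bail above 1.2 rad), for 0.1 s.
2. the relay is leaned at least 3 degrees towards either clamp while its blades are still in the socket ((angle between relay's own y axis and vertical below 1.5188 rad or angle between relay's own y axis and vertical above 1.6228 rad) and z of relay in the frame of socket below 0.008 m), for 0.05 s.
3. it swings back through upright (within 2 degrees) with its blades still in (angle between relay's own y axis and vertical between 1.5358 and 1.6058 rad and z of relay in the frame of socket below 0.012 m).
4. it is leaned at least 3 degrees again with its blades still in ((angle between relay's own y axis and vertical below 1.5188 rad or angle between relay's own y axis and vertical above 1.6228 rad) and z of relay in the frame of socket below 0.012 m), for 0.05 s.
At the end, for the whole second after the job is handed in: The relay is held still in the fingers, touching nothing else, upright within 8 degrees, within 15 mm of centre over the socket, blade tips 2 to 26 mm above the socket's top; the bail lies off (past 1.2 rad) and the board is flat within 2 mm (z of relay in the frame of socket between 0.014 and 0.038 m and horizontal distance between relay and socket below 0.015 m and angle between relay's own z axis and vertical below 0.14 rad and linear speed of relay below 0.02 m/s and contact force between the fingers and relay above 2 N and contact force between relay and holder below 0.2 N and value of joint bail above 1.2 rad and value of joint board between -0.002 and 0.002 m); the arm keeps its last pose, push and grip.
It fails at once if the board bowed up more than 4 mm (value of joint board above 0.004 m).
It fails at once if the relay leaned more than 12 degrees with its blades still in the socket (blades bent) (angle between relay's own z axis and vertical above 0.21 rad and z of relay in the frame of socket below 0.012 m).
It fails at once if a bystander (screwdriver, brush, reel, bottle, multimeter, red module or spare relay) was moved more than 20 mm (distance of any of screwdriver, brush, solder_reel, cleaner, multimeter, red_module, spare_relay from where it was at the start of the episode above 0.02 m).
It also fails if it takes over 61 s, if anything falls off the work surface, if the arm or the gripper's body presses on something with over 40 N, if the wrist force passes 120 N, or if a joint passes its speed limit or range.

### The arm

A 6-joint arm with a two-finger parallel gripper is mounted at the origin on the work surface. World frame = base frame: x ahead of the robot, y to its left, z up, the work surface at z = 0. Lengths are in m, angles in degrees, forces in N, time in s.
With the tool pointing down it reaches from about 0.325 to 0.85 m from the base axis. Payload 15.5 kg.
Tool frame: the origin (TCP) lies at the very end of the fingers, on their centre line; the grasp point (between the pads) lies arm.grip_depth behind it (arm.grip_depth is the distance from the TCP to the grasp point, in m); z points along the fingers, y is the direction in which the jaws open and shut (so a half turn about z gives the same grasp; the last joint's range is limited). The gripper opens to 91 mm and grips with 3 to 60 N. Pads are 32 mm wide; open, the fingers measure 118 mm over their backs; the gripper's body (76 mm by 178 mm) begins 60 mm behind the grasp point.
Start: joints at [71.878, 28.281, 77.091, -0, 74.628, -5.472], TCP at [0.137, 0.61, 0.214] pointing down, gripper open.
Joint ranges: [-166.48, 166.48], [-47.26, 123.95], [12.59, 153.08], [-70.14, 250.14], [6.76, 159.57], [-176.63, 176.63]. Speed limits (degrees/s): [108.29, 108.29, 147.25, 172.46, 172.46, 172.46].

### API

Orientations are given as a 3x3 rotation matrix whose columns are the frame's x, y, z axes.
In Python, from rig import arm gives the robot as it stands. Calls block until the motion is done:
- arm.move_to(position, orientation): joint-space move of the TCP to a pose.
- arm.move_l(position, orientation=None, feed=0.15): straight line of the TCP; orientation=None keeps the orientation; feed is the mean speed in m/s.
- arm.move_joints(angles): joint-space move.
- arm.grip(opening): finger opening in m; the grip force is fixed at half the most; returns when the fingers have stopped.
- arm.sleep(seconds).
- arm.solve_ik(position, orientation): joint angles nearest the present ones, or None.
- arm.snapshot(name): name is "side" or "top"; returns the picture (400x640x3 uint8, red, green, blue); there is no depth.
- arm.get_calibration(name): a dict with "intrinsics" (3x3 intrinsics, pixels), "k1" (the pictures are not rectified: a ray, as slopes to the right and down, at radius r is drawn at 1 + k1 r^2 times it, then the intrinsics apply), "cam_to_world" (4x4, takes a point from camera to world coordinates). Camera axes: x right, y down, z forward; pixel columns grow to the right and rows downward; lengths in m; the calibration is good to about 2 mm. A picture is of the moment at which its call begins. get_calibration takes no time and is no camera call.
A pose or a line that the arm cannot do raises arm.Unreachable and nothing moves.
- arm.sign_off(): hands the job in, once; it reports no verdict.
Readings, each from a call of its own:
- arm.current_t(): time.
- arm.current_joint_positions(): joint angles.
- arm.current_dq(): joint speeds.
- arm.current_tau(): joint torques, N m.
- arm.current_ee_pos(): TCP position.
- arm.current_tool_rot(): TCP orientation.
- arm.current_force(): force on the tool from outside, world axes, zero at the start.
- arm.current_torque(): the same for the moment, N m.
- arm.current_width(): finger opening in m.
Only numpy, scipy, OpenCV 4.12 (cv2) and the standard library are available. Lean on these libraries where they do the work, as an engineer would, in place of code of your own. Each camera call takes 0.05 s, during which the arm holds its last target.

## Working session

There is one attempt and no reset: what is moved stays moved. The work goes in short steps, each a Python script; the robot and the scene stay as the last script left them, time stands still between calls to the robot, and variables do not carry over. Pictures are saved under pics/ and viewed, and the job is handed in when it is done.

```bash
ls; mkdir -p pics
python3 - <<'E'
from rig import arm
import cv2,numpy as np
for n in("side","top"):
    im=arm.snapshot(n); cv2.imwrite(f"pics/{n}0.png",im[:,:,::-1])
    c=arm.get_calibration(n); print(n,c)
print(arm.current_t(),arm.grip_depth,arm.current_tool_rot(),arm.current_width())
E
```

```text
pics
side {'intrinsics': array([[447.01719977,   0.        , 310.4378442 ],
       [  0.        , 447.01719977, 197.57065259],
       [  0.        ,   0.        ,   1.        ]]), 'k1': -0.10782855254074156, 'cam_to_world': array([[ 0.94579167, -0.22114097,  0.23785453,  0.2750951 ],
       [-0.32474629, -0.65349637,  0.6837268 , -0.8629462 ],
       [ 0.00423707, -0.72390549, -0.68988614,  0.98566032],
       [ 0.        ,  0.        ,  0.        ,  1.        ]])}
top {'intrinsics': array([[458.5958327 ,   0.        , 326.98501642],
       [  0.        , 458.5958327 , 199.47610062],
       [  0.        ,   0.        ,   1.        ]]), 'k1': -0.036799251316597, 'cam_to_world': array([[ 5.26982417e-04, -9.87886559e-01,  1.55176892e-01,
         3.31984686e-01],
       [-9.99977820e-01, -1.55087711e-03, -6.47725257e-03,
        -2.46340349e-02],
       [ 6.63945105e-03, -1.55170037e-01, -9.87865465e-01,
         1.47668430e+00],
       [ 0.00000000e+00,  0.00000000e+00,  0.00000000e+00,
         1.00000000e+00]])}
0.1 0.0188 [[-9.75726177e-01  2.18993894e-01 -3.18498289e-04]
 [ 2.18994112e-01  9.75725607e-01 -1.05775445e-03]
 [ 7.91251714e-05 -1.10182795e-03 -9.99999390e-01]] 0.09087951921137825
```

View pics/side0.png

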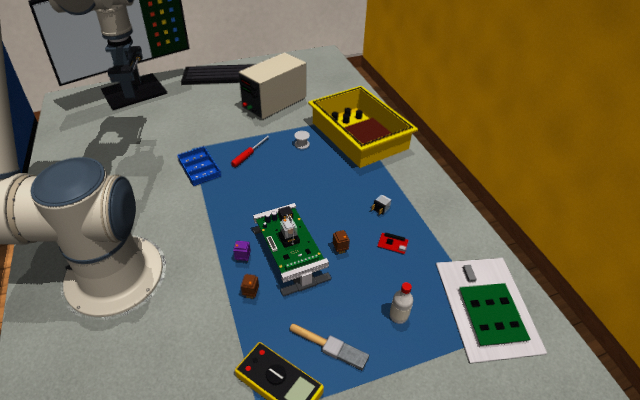

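View pics/top0.png

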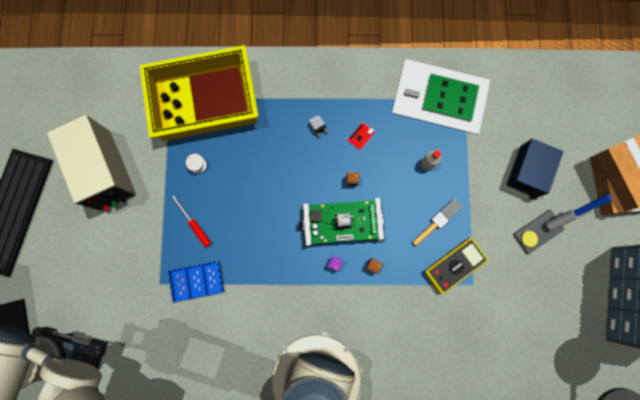

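The side view has the board around (290,245) and the top view has it around (343,222), with the relay near its middle. Next I'll crop in on both.

Run:
```python
import cv2
a=cv2.imread("pics/side0.png")[195:300,235:345]; b=cv2.imread("pics/top0.png")[190:255,290:395]
cv2.imwrite("pics/sidez.png",cv2.resize(a,None,fx=5.5,fy=5.5,interpolation=cv2.INTER_CUBIC))
cv2.imwrite("pics/topz.png",cv2.resize(b,None,fx=7,fy=7,interpolation=cv2.INTER_CUBIC))
```

```text
(no output)
```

View pics/sidez.png

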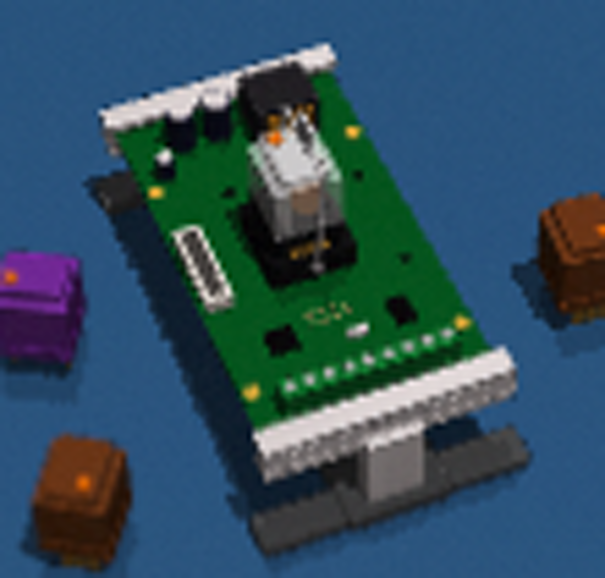

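View pics/topz.png

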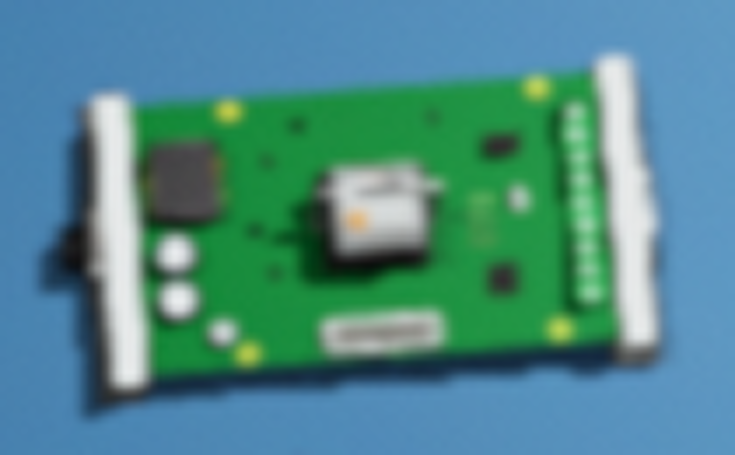

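```bash
cat > h.py <<'E'
import numpy as np,cv2
from rig import arm
C={n:arm.get_calibration(n) for n in("side","top")}
def ray(n,p):
    c=C[n];K=c["intrinsics"];D=np.array([c["k1"],0,0,0,0.])
    # forward model r_d=r(1+k1 r^2): same as OpenCV's k1
    s=cv2.undistortPointsIter(np.array([[p]],float),K,D,None,None,(3,50,1e-12)).ravel()
    T=c["cam_to_world"];d=T[:3,:3]@np.r_[s,1]
    return T[:3,3],d/np.linalg.norm(d)
def onz(n,p,z):
    o,d=ray(n,p);return o+d*(z-o[2])/d[2]
def tri(ps,pt):
    o1,d1=ray("side",ps);o2,d2=ray("top",pt)
    A=np.c_[d1,-d2];t=np.linalg.lstsq(A,o2-o1,rcond=None)[0]
    a=o1+d1*t[0];b=o2+d2*t[1];return (a+b)/2,np.linalg.norm(a-b)
def proj(n,P):
    c=C[n];T=np.linalg.inv(c["cam_to_world"]);r=cv2.Rodrigues(T[:3,:3])[0]
    return cv2.projectPoints(np.array(P,float).reshape(-1,3),r,T[:3,3],c["intrinsics"],np.array([c["k1"],0,0,0.]))[0][:,0]
E
python3 - <<'E'
from h import *
sz=lambda x,y:((x+.5)/5.5-.5+235,(y+.5)/5.5-.5+195)
tz=lambda x,y:((x+.5)/7-.5+290,(y+.5)/7-.5+190)
S=[(155,192),(352,131),(462,323),(252,392)];T=[(248,353),(228,110),(537,88),(560,330)]
m=[];
for s,t in zip(S,T):
    P,e=tri(sz(*s),tz(*t));print("pad",P,e,onz("top",tz(*t),.062),onz("side",sz(*s),.062));m.append(onz("top",tz(*t),.062))
m=np.array(m);print("centre",m.mean(0),[np.linalg.norm(m[i]-m[(i+1)%4]) for i in range(4)])
# clamp tops from the top image
im=arm.snapshot("top")[190:255,290:395]
mask=(im.min(2)>165).astype(np.uint8)
n,l,st,ce=cv2.connectedComponentsWithStats(mask)
for i in range(1,n):
    if st[i][4]>40:
        cnt=max(cv2.findContours((l==i).astype(np.uint8),cv2.RETR_EXTERNAL,cv2.CHAIN_APPROX_NONE)[0],key=len)
        r=cv2.minAreaRect(cnt);p=np.add(r[0],(290,190));print(st[i],r,onz("top",p,.07))
E
```

```text
pad [ 0.42667393 -0.0277443   0.06276067] 0.002202768839582102 [ 0.42782336 -0.02786099  0.062     ] [ 0.42569297 -0.02700833  0.062     ]
pad [ 0.53459978 -0.01865658  0.06239643] 0.002401914033374615 [ 0.53585729 -0.01882948  0.062     ] [ 0.53348741 -0.01827317  0.062     ]
pad [ 0.54539202 -0.15658884  0.06115426] 0.0014165052175457262 [ 0.54597117 -0.15663353  0.062     ] [ 0.54442223 -0.15720991  0.062     ]
pad [ 0.43735418 -0.16530114  0.06255355] 0.0013148042095293302 [ 0.43805046 -0.16543797  0.062     ] [ 0.43679068 -0.16484924  0.062     ]
centre [ 0.48692557 -0.09219049  0.062     ] [np.float64(0.10841078870922134), np.float64(0.13817468784937162), np.float64(0.10827926391801133), np.float64(0.1379565793535991)]
[ 85   8   9  41 207] ((89.68427276611328, 27.934833526611328), (40.388675689697266, 6.020378112792969), 84.5596694946289) [ 0.49547734 -0.19671045  0.07      ]
[ 13  14   8  41 202] ((16.57106590270996, 33.99492263793945), (40.254581451416016, 5.129787445068359), 85.91438293457031) [0.47643756 0.02895459 0.07      ]
[48 25 12  9 79] ((53.5, 29.0), (8.0, 11.0), 90.0) [ 0.49205095 -0.0848479   0.07      ]
```

Run:
```python
from h import *
o=np.array([.485,-.084,.0]);y=np.radians(4.5);R=np.array([[np.cos(y),-np.sin(y),0],[np.sin(y),np.cos(y),0],[0,0,1]])
def W(p): return o+R@(np.array(p)+[0,0,.079])
def crop(n,u,v,w,h,f):
    im=cv2.imread(f"pics/{n}0.png")[v:v+h,u:u+w]
    a=cv2.resize(im,None,fx=f,fy=f,interpolation=cv2.INTER_CUBIC);b=a.copy()
    def pl(pts,c):
        q=(proj(n,[W(p) for p in pts])-[u,v]+.5)*f-.5
        for k in range(len(q)-1): cv2.line(b,tuple(np.int32(q[k])),tuple(np.int32(q[k+1])),c,1)
    pl([(i*.022,j*.0235,0) for i,j in((1,1),(1,-1),(-1,-1),(-1,1),(1,1))],(0,255,255))
    pl([(i*.018,j*.019,.043) for i,j in((1,1),(1,-1),(-1,-1),(-1,1),(1,1))],(255,255,0))
    pl([(i*.013,j*.017,.05) for i,j in((1,1),(1,-1),(-1,-1),(-1,1),(1,1))],(0,0,255))
    cv2.imwrite(f"pics/{n}zz.png",np.hstack([a,b]))
crop("side",270,200,40,50,10);crop("top",325,205,40,30,10)
```

```text
(no output)
```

View pics/sidezz.png

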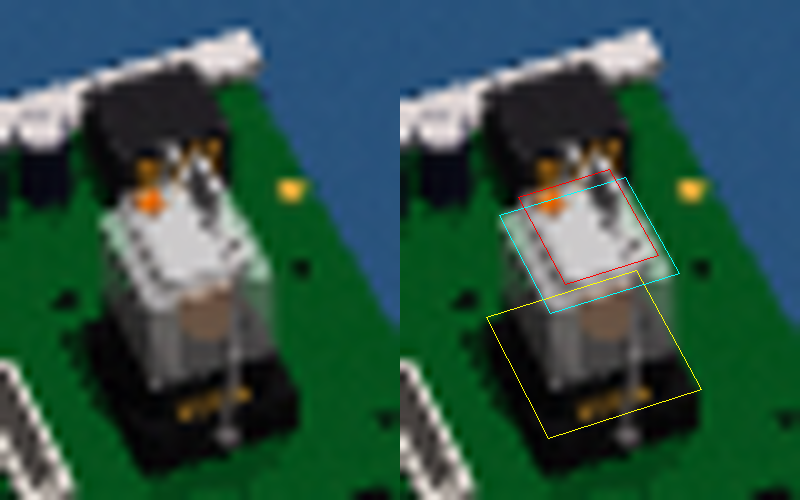

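View pics/topzz.png

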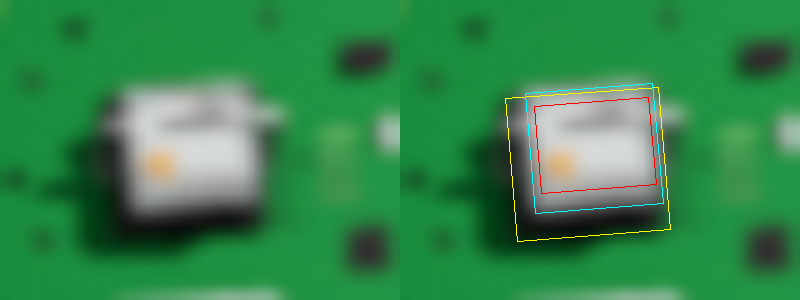

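Run:
```python
from h import *
o=np.array([.485,-.084,.0]);y=np.radians(4.5);R=np.array([[np.cos(y),-np.sin(y),0],[np.sin(y),np.cos(y),0],[0,0,1]])
def W(p): return o+R@(np.array(p)+[0,0,.079])
f=10
q=lambda n,p,u,v:np.round((proj(n,W(p))[0]-[u,v]+.5)*f)
print("hinge side",q("side",(0,-.0255,-.008),270,200))
for a in(-.12,-.06,0,.06,.12,.2):
  s,c=np.sin(a),np.cos(a)
  print(a,"bar ends top",[q("top",(.063*s,j,.063*c-.008),325,205) for j in(.0255,-.0255)],"tab top",q("top",(.077*s,0,.077*c-.008),325,205),"side bar-",q("side",(.063*s,-.0255,.063*c-.008),270,200),"tab",[q("side",(.077*s,j,.077*c-.008),270,200) for j in(-.008,.008)])
```

```text
hinge side [230. 439.]
-0.12 bar ends top [array([112., 176.]), array([285., 163.])] tab top [201. 170.] side bar- [197. 290.] tab [array([164., 209.]), array([142., 168.])]
-0.06 bar ends top [array([111., 164.]), array([284., 150.])] tab top [200. 155.] side bar- [210. 284.] tab [array([181., 203.]), array([158., 162.])]
0 bar ends top [array([110., 151.]), array([283., 138.])] tab top [199. 139.] side bar- [224. 280.] tab [array([197., 197.]), array([175., 156.])]
0.06 bar ends top [array([109., 138.]), array([281., 125.])] tab top [197. 123.] side bar- [237. 276.] tab [array([214., 193.]), array([191., 152.])]
0.12 bar ends top [array([108., 126.]), array([280., 112.])] tab top [196. 108.] side bar- [251. 273.] tab [array([231., 189.]), array([208., 148.])]
0.2 bar ends top [array([107., 109.]), array([279.,  96.])] tab top [194.  88.] side bar- [269. 269.] tab [array([252., 185.]), array([230., 144.])]
```

Both overlays agree with the socket at (0.485, -0.084), yaw about 4.5°, z 0.079. The crossbar ends, top crop (108,122) and (280,115), put the bail at about 0.1 rad towards world +x, so socket +x points away from the robot. Next I'll push the tab in +x with closed fingers.

```bash
cat >> h.py <<'E'
O=np.array([.485,-.084,.079]);YW=np.radians(4.5)
R=np.array([[np.cos(YW),-np.sin(YW),0],[np.sin(YW),np.cos(YW),0],[0,0,1]])
T0=np.c_[-R[:,0],R[:,1],-R[:,2]]
def W(p): return O+R@np.array(p,float)
def st(m=""):
    print(m,"t",round(arm.current_t(),2),"p",np.round(R.T@(np.array(arm.current_ee_pos())-O),4),"F",np.round(R.T@arm.current_force(),1),"M",np.round(R.T@arm.current_torque(),2),"w",round(arm.current_width(),4))
E
python3 - <<'E'
from h import *
arm.grip(0.0); st("closed")
arm.move_to(W((-.038,0,.13)),T0); st("above")
arm.move_l(W((-.038,0,.059)),feed=.1); st("down")
arm.move_l(W((.012,0,.059)),feed=.06); st("push1")
arm.move_l(W((.032,0,.059)),feed=.06); st("push2")
arm.sleep(.3)
arm.move_l(W((.0,0,.14)),feed=.15); st("up")
for n in("side","top"): cv2.imwrite(f"pics/{n}1.png",arm.snapshot(n)[:,:,::-1])
a=cv2.imread("pics/side1.png")[180:300,235:355]; b=cv2.imread("pics/top1.png")[180:260,290:400]
cv2.imwrite("pics/z1.png",np.hstack([cv2.resize(a,(400,400),interpolation=cv2.INTER_CUBIC),cv2.resize(b,(400,400*80//110),interpolation=cv2.INTER_CUBIC)[:400] if 0 else cv2.copyMakeBorder(cv2.resize(b,(400,291),interpolation=cv2.INTER_CUBIC),0,109,0,0,0)]))
E
```

```text
closed t 1.52 p [-0.2926  0.719   0.1349] F [ 0.2 -0.5  0.9] M [-0.03  0.02 -0.03] w 0.0006
above t 4.21 p [-0.0378  0.0004  0.13  ] F [-0.2  0.6  0.2] M [0.02 0.02 0.05] w 0.0006
down t 5.07 p [-0.0377 -0.0001  0.0594] F [0.4 0.2 0. ] M [-0.02  0.01 -0.04] w 0.0005
push1 t 6.05 p [0.0116 0.0001 0.0589] F [ 0.3  0.5 -0.6] M [ 0.02 -0.01  0.04] w 0.0004
push2 t 6.53 p [0.0322 0.0001 0.0588] F [ 0.2 -0.3  0.3] M [0.01 0.02 0.05] w 0.0006
up t 7.57 p [-1.000e-04  1.000e-04  1.395e-01] F [ 0.4 -0.4 -1. ] M [ 0.    0.07 -0.06] w 0.0006
```

View pics/z1.png

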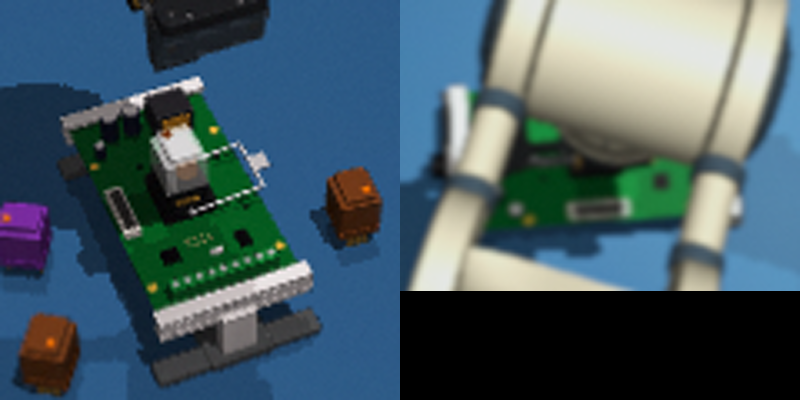

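The bail now lies flat on the +x side in the side crop, with its crossbar at about (250,165) and the tab at (258,160). Next I'll grip the relay along y.

Run:
```python
from h import *
arm.grip(.091)
arm.move_l(W((0,0,.06)),T0,feed=.15)
arm.move_l(W((0,0,.009)),feed=.05); st("down")
arm.grip(.0); st("gripped"); arm.sleep(.3); st()
for n in("side",): cv2.imwrite(f"pics/{n}2.png",arm.snapshot(n)[:,:,::-1])
a=cv2.imread("pics/side2.png")[180:300,235:355]
cv2.imwrite("pics/z2.png",cv2.resize(a,(600,600),interpolation=cv2.INTER_CUBIC))
```

```text
down t 10.91 p [ 0.0002 -0.0001  0.0092] F [0.7 0.1 0.5] M [0.07 0.06 0.03] w 0.091
gripped t 11.76 p [-0.0001  0.0002  0.009 ] F [ 1.   4.1 -0.5] M [ 0.82 -0.16  0.04] w 0.0379
 t 12.06 p [-0.      0.0002  0.009 ] F [1.2 6.3 0.1] M [ 1.05 -0.19  0.  ] w 0.038
```

View pics/z2.png

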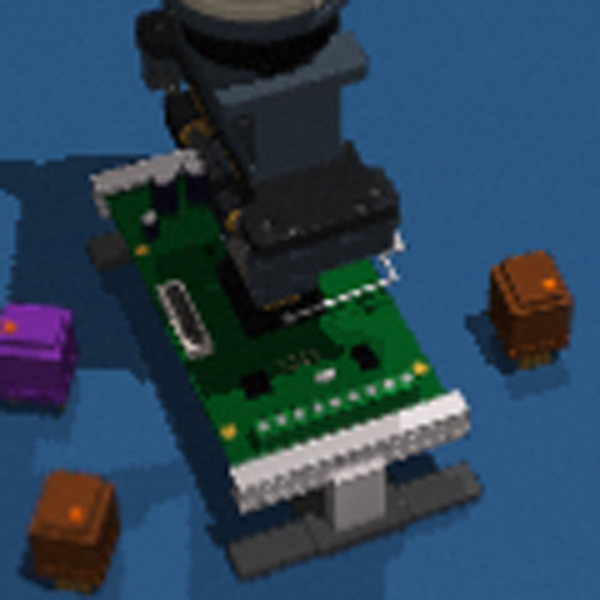

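Gripped at width 38.0 mm, which matches the relay. There is a 6 N side load, so I'll centre that out first.

Run:
```python
from h import *
for y in(.0006,.0012):
    arm.move_l(W((0,y,.009)),T0,feed=.02); arm.sleep(.15); st(y)
```

```text
0.0006 t 12.51 p [-0.0001  0.0006  0.009 ] F [0.6 3.7 0.6] M [ 0.76 -0.09 -0.04] w 0.0381
0.0012 t 12.91 p [-0.      0.0011  0.009 ] F [-0.4  2.3 -0.3] M [ 0.23  0.07 -0.01] w 0.0379
```

```bash
cat >> h.py <<'E'
Y0=.0015
def pose(th,z,h=.009):
    t=np.radians(th);c,s=np.cos(t),np.sin(t);X=np.array([[1,0,0],[0,c,-s],[0,s,c]])
    return W(np.array([0,Y0,z])+X@np.array([0,0,h])),R@X@R.T@T0
def swing(a,b,z0,z1,n):
    for k in range(1,n+1):
        th=a+(b-a)*k/n;z=z0+(z1-z0)*k/n
        p,Q=pose(th,z);d=np.linalg.norm(p-np.array(arm.current_ee_pos()))
        arm.move_l(p,Q,feed=max(d,.0005)/.3)
        Q2=R.T@np.array(arm.current_tool_rot());F=R.T@arm.current_force()
        print(f"th {th:.1f} act {np.degrees(np.arctan2(-Q2[1,2],-Q2[2,2])) :.1f} z {z*1e3:.1f} F {np.round(F,1)} M {np.round((R.T@arm.current_torque())[0],2)} t {arm.current_t():.2f}")
        if abs(F[2])>13: print("STOP");return th,z
    return b,z1
E
python3 - <<'E'
from h import *
print(swing(0,6,0,.0011,4)); arm.sleep(.1); st()
E
```

```text
th 1.5 act -1.5 z 0.3 F [-0.8  0.6 -0. ] M -0.19 t 13.16
th 3.0 act -2.9 z 0.6 F [-0.2 -0.8  0.2] M -0.38 t 13.43
th 4.5 act -4.4 z 0.8 F [-0.  -0.7 -0.6] M -0.5 t 13.69
th 6.0 act -5.9 z 1.1 F [-1.6 -1.5 -0.9] M -0.74 t 13.96
(6, 0.0011)
 t 14.06 p [-0.      0.0005  0.01  ] F [-2.2 -2.4 -0.7] M [-0.89  0.27  0.01] w 0.0378
```

Fz stays near 0 and the moment matches the two rows dragging against each other. I'll lean a little further, then swing back.

Run:
```python
from h import *
swing(6,7,.0011,.0013,1); arm.sleep(.15)
cv2.imwrite("pics/side3.png",arm.snapshot("side")[:,:,::-1])
print(swing(7,-7,.0013,.0036,8)); arm.sleep(.15); st()
cv2.imwrite("pics/side4.png",arm.snapshot("side")[:,:,::-1])
a=[cv2.resize(cv2.imread(f"pics/side{k}.png")[180:260,255:335],(400,400),interpolation=cv2.INTER_CUBIC) for k in(3,4)]
cv2.imwrite("pics/z3.png",np.hstack(a))
```

```text
th 7.0 act -7.0 z 1.3 F [-1.9 -2.7 -2.9] M -0.91 t 14.31
th 5.2 act -5.3 z 1.6 F [-1.3 -3.6 -1.5] M -0.83 t 14.80
th 3.5 act -3.5 z 1.9 F [-1.  -2.6 -1.5] M -0.42 t 15.09
th 1.8 act -1.8 z 2.2 F [-0.8 -2.2 -1.8] M -0.27 t 15.38
th 0.0 act -0.1 z 2.4 F [-0.3 -1.6 -1.1] M 0.07 t 15.66
th -1.8 act 1.7 z 2.7 F [-0.3  0.4 -1.4] M 0.24 t 15.94
th -3.5 act 3.4 z 3.0 F [ 0.4  1.  -3.6] M 0.48 t 16.23
th -5.2 act 5.2 z 3.3 F [ 0.7  1.1 -3.3] M 0.59 t 16.50
th -7.0 act 7.0 z 3.6 F [ 1.   2.7 -2.9] M 0.97 t 16.77
(-7, 0.0036)
 t 16.93 p [0.0001 0.0025 0.0125] F [ 1.1  3.9 -3.7] M [ 1.16 -0.34 -0.04] w 0.0375
```

View pics/z3.png

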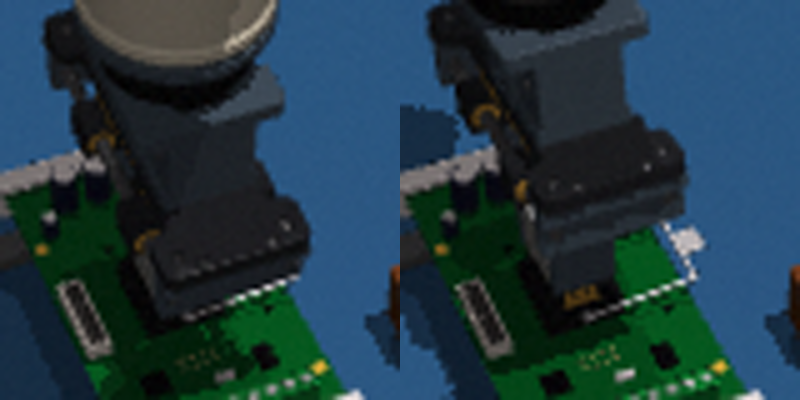

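Fz stays within 4 N and the width of 37.5 mm shows the relay turns with the pads. I'll keep rocking it up.

Run:
```python
from h import *
s=swing(-7,7,.0036,.0060,6); arm.sleep(.12); print(s)
if s[0]==7:
    s=swing(7,-7,.0060,.0084,6); arm.sleep(.12); print(s); st()
```

```text
th -4.7 act 4.7 z 4.0 F [ 2.8  3.9 -2.9] M 0.85 t 17.32
th -2.3 act 2.4 z 4.4 F [ 1.3  1.9 -2. ] M 0.35 t 17.65
th 0.0 act 0.1 z 4.8 F [ 0.6  1.4 -1.4] M -0.01 t 17.98
th 2.3 act -2.3 z 5.2 F [ 0.9 -0.6 -1.3] M -0.32 t 18.31
th 4.7 act -4.6 z 5.6 F [-0.3 -2.7 -0.9] M -0.73 t 18.63
th 7.0 act -7.0 z 6.0 F [ 0.4 -3.3  0.4] M -0.88 t 18.96
(7, 0.006)
th 4.7 act -4.7 z 6.4 F [-1.  -4.4  0.3] M -0.89 t 19.42
th 2.3 act -2.4 z 6.8 F [ 0.2 -2.7  0. ] M -0.36 t 19.75
th 0.0 act -0.1 z 7.2 F [ 1.2 -1.3 -2.3] M -0.13 t 20.08
th -2.3 act 2.3 z 7.6 F [ 1.3  0.3 -1.6] M 0.25 t 20.41
th -4.7 act 4.7 z 8.0 F [ -2.7 -12.2   2.6] M -2.45 t 20.73
th -7.0 act 7.0 z 8.4 F [ -1.5 -12.5  -0.9] M -2.49 t 20.98
(-7, 0.0084)
 t 21.1 p [0.0001 0.0017 0.0175] F [ -0.1 -11.3  -1.2] M [-2.1   0.19  0.01] w 0.0381
```

Fy jumped suddenly, so I'll stop and look.

Run:
```python
from h import *
arm.sleep(.2); st()
for n in("side","top"): cv2.imwrite(f"pics/{n}5.png",arm.snapshot(n)[:,:,::-1])
a=cv2.imread("pics/side5.png")[180:260,255:335];b=cv2.imread("pics/side4.png")[180:260,255:335]
cv2.imwrite("pics/z5.png",np.hstack([cv2.resize(i,(400,400),interpolation=cv2.INTER_CUBIC) for i in(b,a)]))
```

```text
t 21.3 p [0.0001 0.0017 0.0174] F [ -0.8 -10.   -0.9] M [-2.    0.26 -0.01] w 0.0381
```

View pics/z5.png

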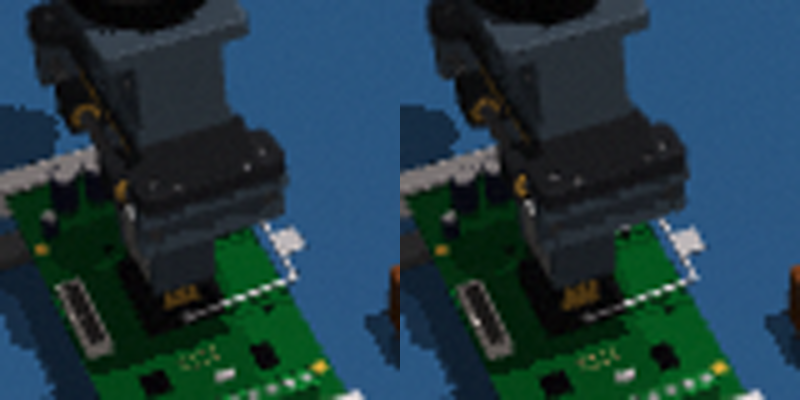

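Run:
```python
from h import *
s=swing(-7,-3.5,.0084,.0086,3); st()
```

```text
th -5.8 act 5.8 z 8.5 F [ -0.7 -11.3  -1.4] M -2.25 t 21.65
th -4.7 act 4.7 z 8.5 F [ -1.2 -12.7  -2.6] M -2.68 t 21.90
th -3.5 act 3.5 z 8.6 F [ -1.  -14.7  -3.6] M -3.02 t 22.15
 t 22.15 p [0.0001 0.0006 0.0177] F [ -1.  -14.7  -3.6] M [-3.02  0.25 -0.01] w 0.0378
```

Run:
```python
import h
from h import *
for y in(.0005,-.0005,-.0015):
    h.Y0=y; print(y); swing(-3.5,-3.5,.0086,.0086,1)
st()
cv2.imwrite("pics/side6.png",arm.snapshot("side")[:,:,::-1])
a=cv2.imread("pics/side6.png")[200:250,265:315]
cv2.imwrite("pics/z6.png",cv2.resize(a,(600,600),interpolation=cv2.INTER_CUBIC))
```

```text
0.0005
th -3.5 act 3.5 z 8.6 F [-0.1 -7.9 -3.8] M -1.53 t 22.63
-0.0005
th -3.5 act 3.5 z 8.6 F [-0.6  0.7 -0.5] M 0.05 t 23.12
-0.0015
th -3.5 act 3.5 z 8.6 F [-0.7  0.7  0.1] M 0.07 t 23.54
 t 23.54 p [-0.     -0.0009  0.0176] F [-0.7  0.7  0.1] M [ 0.07  0.01 -0.03] w 0.0379
```

View pics/z6.png

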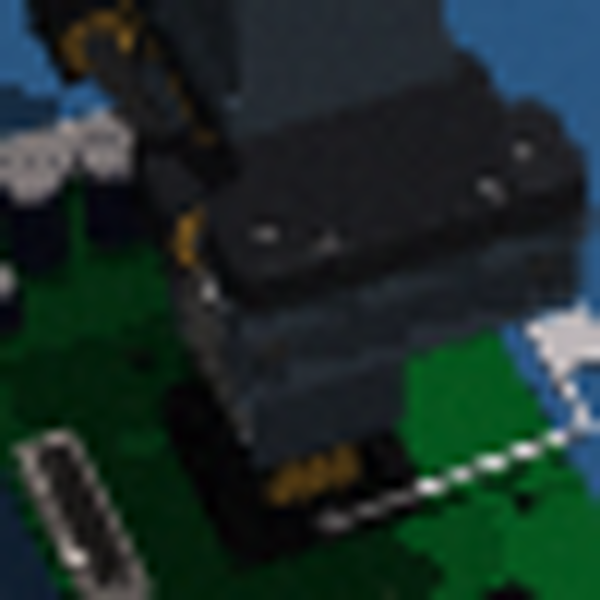

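Forces are now near zero, so the blades look almost or fully free. I'll ease it up in small steps while levelling and watching Fz.

Run:
```python
import h
from h import *
h.Y0=-.0010
z=.0086;th=-3.5
for k in range(8):
    z2=z+.0006; th2=min(0,th+.5)
    swing(th,th2,z,z2,1); z,th=z2,th2
    if abs((R.T@arm.current_force())[2])>10: print("HOLD");break
st()
```

```text
th -3.0 act 3.0 z 9.2 F [-0.8  0.2 -0.9] M 0.04 t 23.98
th -2.5 act 2.5 z 9.8 F [-0.9  0.5 -1.2] M 0.04 t 24.33
th -2.0 act 2.0 z 10.4 F [ 0.2  0.8 -0.8] M 0.05 t 24.68
th -1.5 act 1.5 z 11.0 F [ 0.3 -0.9 -1.3] M 0.05 t 25.03
th -1.0 act 1.0 z 11.6 F [0.3 0.2 0. ] M 0.0 t 25.38
th -0.5 act 0.5 z 12.2 F [ 0.2  0.3 -0.5] M -0.01 t 25.73
th 0.0 act -0.0 z 12.8 F [-0.3 -0.6 -1.6] M 0.05 t 26.08
th 0.0 act 0.0 z 13.4 F [-0.6 -0.4 -0.1] M 0.01 t 26.43
 t 26.43 p [ 0.     -0.001   0.0224] F [-0.6 -0.4 -0.1] M [0.01 0.01 0.02] w 0.0376
```

Only the relay's weight is on the tool. I'll raise it to mid-band and look.

Run:
```python
import h
from h import *
h.Y0=.0010
swing(0,0,.0134,.024,5); arm.sleep(.3); st()
for n in("side","top"): cv2.imwrite(f"pics/{n}7.png",arm.snapshot(n)[:,:,::-1])
a=cv2.imread("pics/side7.png")[195:255,260:320]
cv2.imwrite("pics/z7.png",cv2.resize(a,(600,600),interpolation=cv2.INTER_CUBIC))
for p in[(-.018,-.019,0),(.018,-.019,0),(0,-.014,-.012)]:
    for l in(0,.012,.024): print(p,l,np.round((proj("side",W(np.add(p,(0,.001,l))))[0]-[260,195])*10))
print([np.round((proj("side",W(p))[0]-[260,195])*10) for p in[(-.022,-.0235,0),(.022,-.0235,0),(-.022,.0235,0)]])
```

```text
th 0.0 act 0.0 z 15.5 F [-0.2 -0.2  0.2] M 0.02 t 26.88
th 0.0 act 0.0 z 17.6 F [ 0.1 -0.  -0.4] M 0.02 t 27.34
th 0.0 act 0.0 z 19.8 F [ 0.   0.6 -0.3] M 0.11 t 27.80
th 0.0 act 0.0 z 21.9 F [-0.8  0.4 -0.8] M 0.01 t 28.26
th 0.0 act 0.0 z 24.0 F [-0.1 -0.2 -0.7] M 0.09 t 28.71
 t 29.01 p [-0.     0.001  0.033] F [ 0.4  0.3 -1. ] M [ 0.03  0.01 -0.01] w 0.0378
(-0.018, -0.019, 0) 0 [251. 465.]
(-0.018, -0.019, 0) 0.012 [249. 435.]
(-0.018, -0.019, 0) 0.024 [248. 405.]
(0.018, -0.019, 0) 0 [376. 425.]
(0.018, -0.019, 0) 0.012 [375. 395.]
(0.018, -0.019, 0) 0.024 [374. 365.]
(0, -0.014, -0.012) 0 [308. 461.]
(0, -0.014, -0.012) 0.012 [307. 432.]
(0, -0.014, -0.012) 0.024 [305. 402.]
[array([244., 484.]), array([397., 435.]), array([182., 363.])]
```

View pics/z7.png

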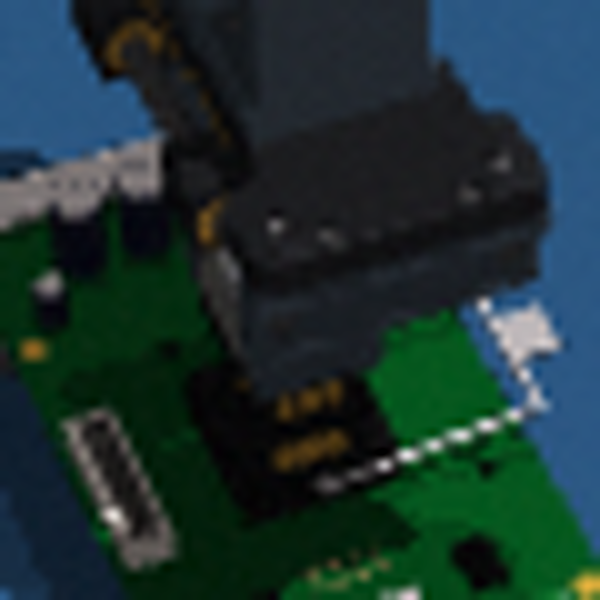

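View pics/side7.png

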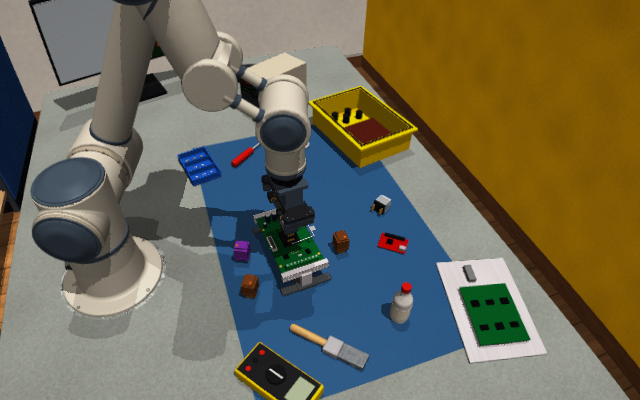

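The relay is out. Its brass blades show at crop (310,400), where a 24 mm lift predicts (305,402). That is clear of the socket's own brass slots at (310,450), and the bail is still flat at (520,370). The bystanders look undisturbed, so I'm handing it in.

Run:
```python
from h import *
st(); print(np.abs(arm.current_dq()).max()); arm.sign_off()
```

```text
t 29.11 p [-0.     0.001  0.033] F [-0.6  0.5 -0.4] M [0.05 0.   0.03] w 0.0379
0.0834804645638237
the job is handed in; nothing more can be done
```

The relay is out of its socket and the job was handed in at about 29 s; no verdict was reported. I swung the bail flat to the +x side, gripped the relay on its ±y faces and rocked it ±7° through four leans while easing it up.

**Last checks:**
- **Relay:** it is held still and upright at a grip width of 37.9 mm. It sits about 24 mm above the socket, so the blade tips should be about 12 mm clear, and the blades appear where that lift predicts in the side picture. By arm position it is within about 1–2 mm of centre.
- **Bail and bystanders:** the bail lies flat, and I saw no bystander moved. I only judged the bystanders by eye in the side picture.
- **Board:** the vertical force I read never passed about 4 N, which is about 1 mm of bow. I could not measure the board's bow directly.

**One disagreement:** on the fourth lean, at about 8 mm of lift, the side force jumped to 12–15 N. This probably means the blades left their contacts and caught the edge of their slots. I shifted 2–3 mm in −y, the force vanished, and the rest of the lift carried only the relay's weight.

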